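Push a metal case into a soldering jig and close the jaw

TASK

On the wooden work board, push the long aluminium case back until its long side lies flat against the long batten of the dark wood jig, between the fixed end stop and the sliding jaw. Then push the jaw along the batten until it shuts on the case and the case is held snugly, with no gap, between jaw and end stop. Slide the case along the board without ever lifting or tipping it, and leave everything else on the board where it stands.

Things in the scene. Friction and masses are not known exactly. Their poses are not given: they have to be found in the camera images.
- jig: dark wood jig fixed on the flat work board, whose top is at z = 0.012 and which never moves. Origin: the jig's inner corner, on the board. Its x axis points away from the robot into the long batten, its y axis runs along the batten from the end stop towards the jaw (to the robot's left). The jig is open towards the robot, where the case lies in front of it.
- batten (a point): middle of the upper edge of the long batten's inner face (jig x = 0, the face towards the robot). The batten is 20 mm high, 22 mm thick (x 0 to +22 mm) and runs along jig y from -20 to +300 mm.
- end_stop (a point): middle of the upper edge of the fixed end stop's inner face (jig y = 0). The stop is a strip 20 mm high, x -80 to 0 mm, y -20 to 0 mm in the jig's frame.
- home (a point): where the middle of the case's underside is when the case is fully home: jig x = -30 mm, y = +55 mm, on the board.
- jaw (a joint): travel of the sliding jaw in m, 0 to 0.14: 0 is wide open (jaw face 230 mm from the end stop's inner face) and it grows as the jaw slides along the batten towards the end stop; the gap between jaw and end stop is 0.23 m minus this value, so it reads 0.12 when shut on the case. It slides stiffly (about 2.5 N) and stays where it is left.
- jaw_face (a point): middle of the jaw face that meets the case, 15 mm above the board. The jaw is a dark wood block 20 mm thick along the batten, in front of it from jig x = -53 to -1 mm, 1.5 to 29.5 mm above the board; a strip on top (to 37.5 mm above the board, x -55 to +31 mm) bridges the batten. The outer face to push on is 20 mm beyond this point, away from the end stop.
- long_case: closed aluminium case, 110 x 60 x 35 mm high, about 0.35 kg, loose on the board. Origin: centre of its underside; its y axis runs along the 110 mm length, x across the 60 mm width. Either long side may go against the batten.
- square_case: bystander: smaller square aluminium case, 60 x 60 x 30 mm high; origin: centre of underside
- spool: bystander: steel-coloured spool standing on its flange, 56 mm diameter, 40 mm high; origin: centre of underside
- tin: bystander: flat round metal tin, 48 mm diameter, 24 mm high, standing behind the long batten; origin: centre of underside
- cup: bystander: black open cup, 64 mm across the rim, 75 mm high; origin: centre of underside
- screwdriver: bystander: screwdriver with yellow handle, 160 mm long, lying along its x axis with the handle towards -x, in front of the jaw end of the jig; origin: under its middle
- meter: bystander: orange multimeter, 180 x 88 x 36 mm high, lying flat on the left of the board; origin: centre of underside
Things that resemble listed ones, but are neither listed nor needed, are in the scene too. What is shaped like the long_case but orange or yellow is not meant.

How it is judged:
On the way, in this order (a step that is already met when the one before it is completed fails the run):
1. the long case lies flat against the long batten, between end stop and jaw, which is not yet shut (x of long_case in the frame of jig between -0.035 and -0.025 m and angle between the y axis of long_case and the y axis of jig, either way round below 0.06 rad and y of long_case in the frame of jig above 0.05 m and value of joint jaw below 0.11 m), for 0.2 s.
2. the jaw is shut on the case, which touches the end stop (x of long_case in the frame of jig between -0.033 and -0.027 m and y of long_case in the frame of jig between 0.052 and 0.058 m and angle between the y axis of long_case and the y axis of jig, either way round below 0.035 rad and value of joint jaw above 0.1165 m and height (world z) of long_case below 0.015 m and angle between long_case's own z axis and vertical below 0.05 rad), for 0.2 s.
At the end, for the whole second after the job is handed in: the long case rests flat on the board, within 3 mm of the long batten and of the end stop and parallel to the batten within 2 degrees; the jaw is shut on it (within 3.5 mm of its shut value); the other things are within 20 mm of where they stood (all of step 2 and linear speed of long_case below 0.01 m/s and distance of each of square_case, spool, tin, cup, screwdriver, meter from where it was at the start of the episode below 0.02 m); the robot touches nothing.
It fails at once if the long case is lifted (height (world z) of long_case above 0.02 m).
It fails at once if the long case is tipped (angle between long_case's own z axis and vertical above 0.2 rad).
It fails at once if something else on the board is knocked away, lifted or moved (distance of any of square_case, spool, tin, cup, screwdriver, meter from where it was at the start of the episode above 0.03 m).
It also fails if it takes over 72 s, if anything falls off the work surface, if the arm or the gripper's body presses on something with over 40 N, if the wrist force passes 120 N, or if a joint passes its speed limit or range.

ROBOT

A 6-joint arm with a two-finger parallel gripper is mounted at the origin on the work surface. World frame = base frame: x ahead of the robot, y to its left, z up, the work surface at z = 0. Lengths are in m, angles in rad, forces in N, time in s.
With the tool pointing down it reaches from about 0.275 to 0.725 m from the base axis. Payload 5.6 kg.
Tool frame: the origin (TCP) lies midway between the tips of the shut fingers; the grasp point (between the pads) lies 19 mm behind it (r.grip_depth is the z of the grasp point in the tool frame, in m); z points along the fingers, y is the line along which they close (so a half turn about z gives the same grasp; the last joint's range is limited). The gripper opens to 85 mm and grips with 20 to 120 N. Pads are 22 mm wide; open, the fingers measure 114 mm over their backs; the gripper's body (76 mm by 85 mm) begins 54 mm behind the grasp point. The pads swing forward as they close: fully open they stand 13 mm farther back than shut.
Start: joints at [1.414, 0.255, 0.108, 0, -1.424, -0.285], TCP at [0.235, 0.497, 0.231] pointing down, gripper open.
Joint ranges: [-2.95, 2.95], [-1.21, 1.97], [-1.09, 1.5], [-2.87, 1.71], [-2.94, -0.07], [-3.05, 3.05]. Speed limits (rad/s): [2.57, 2.57, 3.14, 3.14, 3.14, 3.14].

INTERFACE

Orientations are given as [roll, pitch, yaw] about the fixed x, y, z axes, in that order (R = Rz(yaw) Ry(pitch) Rx(roll)).
In Python, from rig import r gives the robot as it stands.
- The arm moves only by the shell command python3 -m handwheel 'ROWS' [FORCE]. ROWS is a JSON object of lists of equal length, an entry for each row: "offset": the shift along the tool's x, y, z in cm, a list of three; "angular": the turn, a rotation vector about the tool's x, y, z in rad, a list of three; "grip": the closure, from 0 (fully open) to 1 (shut). In form: {"offset": [[dx, dy, dz], ...], "angular": [[ax, ay, az], ...], "grip": [grip, ...]}. A call has 1 to 5 rows; each row is the pose to reach, as a shift and turn from the pose commanded when the call began, along the tool's axes at that moment; what a row does not reach only later rows make up. A row lasts 1/8 s, in which the tool goes at most 62.5 mm and 10.7 degrees, less where a joint would pass 70% of its speed; a pose out of reach is approached as far as the arm can. A call with a gripper value outside its range is refused whole. The fingers move at their own pace and stop on an object; FORCE is the grip in N (left out, the last holds). Time passes only in rows, so rows that repeat a pose let the fingers close. It gives the time, the measured TCP pose, the force, the opening and the grip force at its end, in the units of the state.
- r.observe(): the state, without advancing time (a new reading comes with each control period).
- r.get_image(name): name is "scene" or "top"; returns the picture (400x640x3 uint8, blue, green, red); there is no depth.
- r.camera_info(name): a dict with "K" (3x3 intrinsics, pixels), "camera_from_world" (4x4, takes a point from world to camera coordinates). Camera axes: x right, y down, z forward; pixel columns grow to the right and rows downward; lengths in m; the calibration is good to about 2 mm. A picture is of the moment at which its call begins. camera_info takes no time and is no camera call.
- r.close_job(): hands the job in; it is judged then, once.
The state is a dict: "time": time; "joint_pos": joint angles; "qvel": joint speeds; "joint_torque": joint torques, N m; "tcp_pos": TCP position; "tool_rot": TCP orientation; "wrist_force": force on the tool from outside, world axes, zero at the start; "wrist_torque": the same for the moment, N m; "width": finger opening in m; "gripper_force": force on a finger pad.
Only numpy, scipy, OpenCV 4.12 (cv2) and the standard library are available. Lean on these libraries where they do the work, as an engineer would, in place of code of your own. Each camera call takes 0.05 s, during which the arm holds its last target. There are 200 camera calls.

## Working session

There is one attempt and no reset: what is moved stays moved. The work goes in short steps, Python scripts to look and compute and a shell command to move; the robot and the scene stay as the last step left them, time stands still between calls to the robot, and variables do not carry over. Pictures are saved under pics/ and viewed, at most 10 in all, crops included, and the job is handed in when it is done.

```bash
mkdir -p pics; ls
cat > h.py <<'E'
import numpy as np,cv2
from rig import r
def cam(n):
    c=r.camera_info(n); return np.array(c["K"],float),np.array(c["camera_from_world"],float)
def ray(n,uv,z):
    K,T=cam(n); R=T[:3,:3]; o=-R.T@T[:3,3]
    uv=np.atleast_2d(np.array(uv,float)); d=np.c_[uv,np.ones(len(uv))]@np.linalg.inv(K).T@R
    return o+d*((z-o[2])/d[:,2])[:,None]
def proj(n,p):
    K,T=cam(n); p=np.atleast_2d(np.array(p,float)); q=(p@T[:3,:3].T+T[:3,3])@K.T
    return q[:,:2]/q[:,2:]
E
python3 - <<'E'
from h import *
for n in("scene","top"):
    cv2.imwrite(f"pics/{n}0.png",r.get_image(n)); K,T=cam(n); print(n,-T[:3,:3].T@T[:3,3],T[:3,:3].round(2).tolist(),K[0,0])
o=r.observe();print(o["tcp_pos"],o["tool_rot"],o["wrist_force"],o["time"])
E
```

```text
pics
scene [ 1.11862739 -0.28875814  0.77373302] [[0.42, 0.91, -0.02], [0.64, -0.31, -0.71], [-0.65, 0.29, -0.71]] 389.993368897562
top [0.30650691 0.02079356 1.32378427] [[0.0, -1.0, 0.01], [-0.99, -0.0, -0.12], [0.12, -0.01, -0.99]] 479.28358840546554
[0.23491877 0.49683343 0.23050594] [ 3.13994786e+00 -5.94944976e-05 -4.41834916e-01] [0.27816371 0.2376432  0.94432348] 0.1
```

View pics/top0.png

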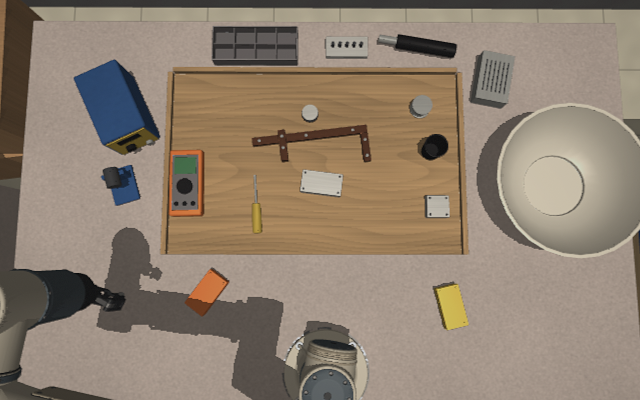

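View pics/scene0.png

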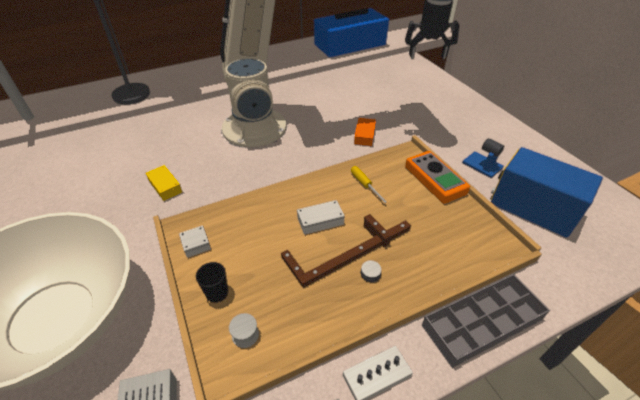

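The top view shows the long aluminium case at (321,183). The dark jig has its batten from (253,142) to (368,129), the end stop at (366,158) and the jaw at (284,155). The case's look-alikes are orange (207,291) and yellow (451,305), both off the board. Only the grey one at (321,183) is aluminium, on the board and in front of the jig, so that is the one meant. Next I measure it and confirm in a crop.

```bash
cat > meas.py <<'E'
from h import *
import sys
def rect(mask,z,win):
    x0,y0,x1,y1=win; m=np.zeros_like(mask); m[y0:y1,x0:x1]=mask[y0:y1,x0:x1]
    c=max(cv2.findContours(m,cv2.RETR_EXTERNAL,cv2.CHAIN_APPROX_NONE)[0],key=cv2.contourArea)
    w=ray("top",c[:,0,:],z)[:,:2]
    (cx,cy),s,a=cv2.minAreaRect((w*1000).astype(np.float32)); return (cx,cy),s,a,cv2.boxPoints(((cx,cy),s,a)),c
if __name__=="__main__":
    im=r.get_image("top"); hsv=cv2.cvtColor(im,cv2.COLOR_BGR2HSV)
    alu=((hsv[...,1]<60)&(hsv[...,2]>150)).astype(np.uint8)*255
    dark=((hsv[...,2]<110)&(hsv[...,1]>60)).astype(np.uint8)*255
    for nm,z,win in(("case",.047,(292,160,352,205)),("square",.042,(415,185,460,225))):
        q=rect(alu,z,win); print(nm,np.round(q[0],1),np.round(q[1],1),round(q[2],1),np.round(q[3],1).tolist())
    m=dark[115:175,240:385]; ys,xs=np.nonzero(m); print("dark",len(xs))
    big=cv2.resize(im[105:215,235:385],None,fx=5,fy=5,interpolation=cv2.INTER_CUBIC)
    mm=cv2.resize((dark|alu)[105:215,235:385],None,fx=5,fy=5,interpolation=cv2.INTER_NEAREST)
    cs=cv2.findContours(mm,cv2.RETR_LIST,cv2.CHAIN_APPROX_NONE)[0]; cv2.drawContours(big,cs,-1,(0,255,0),1)
    cv2.imwrite(sys.argv[1],big)
E
python3 meas.py pics/crop1.png
```

```text
case [503.    8.9] [110.3  58.1] 82.9 [[467.3999938964844, -42.29999923706055], [525.0999755859375, -49.5], [538.7000122070312, 60.0], [481.0, 67.19999694824219]]
square [ 439.7 -305.7] [54.1 58.9] 0.1 [[412.6000061035156, -276.29998779296875], [412.70001220703125, -335.20001220703125], [466.8999938964844, -335.1000061035156], [466.79998779296875, -276.20001220703125]]
dark 1443
```

View pics/crop1.png

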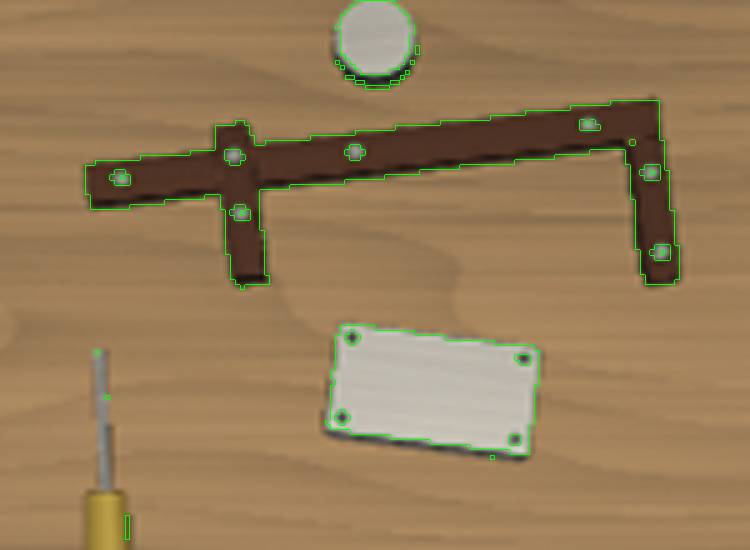

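The crop confirms the grey case: 110 x 58 mm measured at height 0.047, centred on (0.503, 0.009), yaw about -7°. Now the jig from its back edges (z = 0.032).

```bash
cat > jig.py <<'E'
from h import *
from meas import *
def jig(im):
    hsv=cv2.cvtColor(im,cv2.COLOR_BGR2HSV); d=(hsv[...,2]<110)&(hsv[...,1]>60); off=np.array([235,105])
    def first(cols,fromtop): # topmost dark pixel edge per column, batten back edge
        P=[]
        for u in cols:
            v=np.nonzero(d[124:150,u])[0]; P.append((u,124+v[0]-.5))
        return P
    back=ray("top",first(list(range(290,365)),1),.032)[:,:2]
    vx,vy,x0,y0=cv2.fitLine(back.astype(np.float32),cv2.DIST_HUBER,0,1e-4,1e-4).ravel()
    yd=np.array([vx,vy])*np.sign(vy); xd=np.array([yd[1],-yd[0]])
    # stop outer (right) edge, and batten left end
    def ends(rows,lo,hi,right):
        return [((lambda a:(lo+a[-1]+.5 if right else lo+a[0]-.5))(np.nonzero(d[v,lo:hi])[0]),v) for v in rows]
    so=ray("top",ends(range(128,158),355,380,1),.032)[:,:2]
    le=ray("top",ends(range(140,145),245,275,0),.032)[:,:2]
    jo=ray("top",ends(range(148,160),272,300,0),.0495)[:,:2]; ji=ray("top",ends(range(148,160),272,300,1),.0495)[:,:2]
    b=np.array([x0,y0])@xd; oy=np.median(so@yd)+.020; ly=np.median(le@yd)-.300
    O=xd*(b-.022)+yd*(oy+ly)/2
    return O,xd,yd,dict(O=O.round(4),yaw=np.degrees(np.arctan2(xd[1],xd[0])),len=round(np.median(le@yd)-np.median(so@yd),4),jaw_out=np.median(jo@yd)-O@yd,jaw_in=np.median(ji@yd)-O@yd)
if __name__=="__main__":
    im=r.get_image("top");O,xd,yd,i=jig(im);print(i)
    hsv=cv2.cvtColor(im,cv2.COLOR_BGR2HSV); alu=((hsv[...,1]<60)&(hsv[...,2]>150)).astype(np.uint8)*255
    q=rect(alu,.047,(292,130,360,205)); c=np.array(q[0])/1000; p=q[3]
    e=[p[(k+1)%4]-p[k] for k in(0,1)]; l=max(e,key=np.linalg.norm); l=l*np.sign(l[1])
    print("case jig",((c-O)@xd).round(4),((c-O)@yd).round(4),"yaw",np.degrees(np.arctan2(-l[0],l[1])).round(1),np.round(q[1],1),"world",c.round(4))
    o=r.observe();t=o["tcp_pos"];print("tcp",t.round(4),"rpy",o["tool_rot"].round(3),"jig",((t[:2]-O)@xd).round(4),((t[:2]-O)@yd).round(4),"w",o["width"],"F",o["wrist_force"].round(1),o["time"])
    y=o["tool_rot"][2]; tx=np.array([np.cos(y),np.sin(y)]);ty=np.array([np.sin(y),-np.cos(y)])
    def off(jx,jy): 
        v=O+jx*xd+jy*yd-t[:2]; return (100*np.array([v@tx,v@ty])).round(2)
    import sys
    for a in sys.argv[1:]: jx,jy=map(float,a.split(","));print("offset cm to jig",a,off(jx,jy))
E
python3 jig.py -0.20,0.08 -0.14,0.075; python3 -c "
from h import *
im=r.get_image('scene');print(proj('scene',[[.503,.009,.047]]),proj('top',[[.503,.009,.047]]))"
```

```text
{'O': array([ 0.6445, -0.0984]), 'yaw': np.float32(6.8925934), 'len': np.float64(0.3191), 'jaw_out': np.float64(0.22521816137064024), 'jaw_in': np.float64(0.20564557868577052)}
case jig -0.1276 0.1235 yaw -7.1 [110.3  58.1] world [0.503  0.0089]
tcp [0.235  0.4969 0.2307] rpy [ 3.14  -0.    -0.442] jig -0.3351 0.6401 w 0.0851971336997042 F [ 0.3 -0.4 -0.3] 0.2
offset cm to jig -0.20,0.08 [41.29 40.19]
offset cm to jig -0.14,0.075 [46.63 37.42]
[[319.74880714 212.28856263]] [[321.17413222 182.26780367]]
```

Jig length checks out (319 against 320 mm). Its origin is (0.6445, -0.0984), yaw 6.9°. The jaw face is at y ≈ 0.205, and the case is at jig (-0.128, 0.1235), turned -14° relative to the jig. The plan is to push with both half-open fingers along the case's long side, with the tool at the jig's yaw.

```bash
python3 -m handwheel '{"offset": [[4,3.7,0],[8,7.4,0],[12,11.1,0],[16,14.8,0],[20,18.5,0]], "angular": [[0,0,-0.1],[0,0,-0.22],[0,0,-0.34],[0,0,-0.46],[0,0,-0.56]], "grip": [0.3,0.3,0.3,0.3,0.3]}' 30; python3 jig.py -0.205,0.1235
```

```text
time: 0.88
tcp_pos: [0.3371, 0.2427, 0.2314]
tool_rot: [-3.141, -0.0, 0.122]
wrist_force: [0.6, -0.3, -0.4]
width: 0.0594
gripper_force: 0.0
{'O': array([ 0.6445, -0.0984]), 'yaw': np.float32(6.8987474), 'len': np.float64(0.3191), 'jaw_out': np.float64(0.2252220194376283), 'jaw_in': np.float64(0.2056489412867755)}
case jig -0.1275 0.1234 yaw -6.9 [110.4  58.4] world [0.503  0.0089]
tcp [0.338  0.2383 0.2317] rpy [ 3.14  -0.     0.125] jig -0.2638 0.371 w 0.0598395068479905 F [ 1.1 -6.1 -0.7] 0.925
offset cm to jig -0.205,0.1235 [ 5.77 24.78]
```

```bash
python3 -m handwheel '{"offset": [[1.2,5,1],[2.4,10,2],[3.6,15,3],[4.7,20,4],[5.8,24.8,5]], "angular": [[0,0,0],[0,0,0],[0,0,0],[0,0,0],[0,0,0]], "grip": [0.3,0.3,0.3,0.3,0.3]}'; python3 -m handwheel '{"offset": [[0,0,5],[0,0,10],[0,0,13],[0,0,14.5],[0,0,14.5]], "angular": [[0,0,0],[0,0,0],[0,0,0],[0,0,0],[0,0,0]], "grip": [0.3,0.3,0.3,0.3,0.3]}'; python3 jig.py -0.185,0.1235; python3 -c "
from h import *
cv2.imwrite('pics/s1.png',cv2.resize(r.get_image('scene')[130:300,200:460],None,fx=3,fy=3))"
```

```text
time: 1.55
tcp_pos: [0.424, 0.0034, 0.1812]
tool_rot: [-3.141, -0.001, 0.118]
wrist_force: [0.9, 0.6, -0.0]
width: 0.0595
gripper_force: 0.0
time: 2.17
tcp_pos: [0.4228, 0.0047, 0.0354]
tool_rot: [3.141, 0.003, 0.118]
wrist_force: [0.3, -0.4, 0.4]
width: 0.0599
gripper_force: 0.0
{'O': array([ 0.6446, -0.0981]), 'yaw': np.float32(6.9035563), 'len': np.float64(0.3197), 'jaw_out': np.float64(0.22493779006845022), 'jaw_in': np.float64(0.20536432414663391)}
case jig -0.1351 0.1219 yaw 0.1 [103.4 161.3] world [0.4958 0.0067]
tcp [0.4237 0.005  0.0363] rpy [3.141e+00 1.000e-03 1.180e-01] jig -0.2069 0.1288 w 0.06004805994512884 F [-0.   0.6  0.8] 2.225
offset cm to jig -0.185,0.1235 [2.2  0.53]
```

View pics/s1.png

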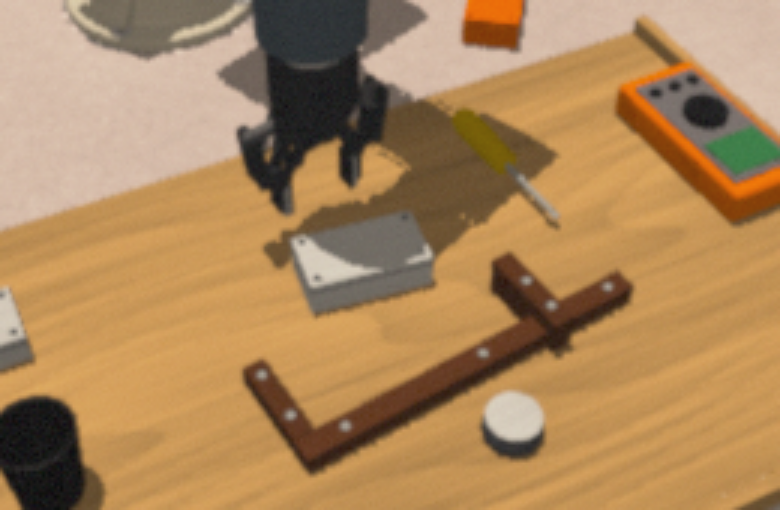

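The fingers stand just in front of the case at crop (285,200) and (350,175), clear of everything. Next: lower a little and start pushing.

```bash
python3 -m handwheel '{"offset": [[0,0.5,1],[0.5,0.5,1.8],[1.3,0.5,1.8],[2.2,0.5,1.8],[3,0.5,1.8]], "angular": [[0,0,0],[0,0,0],[0,0,0],[0,0,0],[0,0,0]], "grip": [0.3,0.3,0.3,0.3,0.3]}'; python3 -m handwheel '{"offset": [[0.8,0,0],[1.6,0,0],[2.4,0,0],[3.2,0,0],[4,0,0]], "angular": [[0,0,0],[0,0,0],[0,0,0],[0,0,0],[0,0,0]], "grip": [0.3,0.3,0.3,0.3,0.3]}'; python3 jig.py -0.08,0.11 -0.07,0.11;  python3 -c "
from h import *
cv2.imwrite('pics/s2.png',cv2.resize(r.get_image('scene')[130:300,200:460],None,fx=3,fy=3))"
```

```text
time: 2.9
tcp_pos: [0.4548, 0.0037, 0.0184]
tool_rot: [3.142, 0.0, 0.118]
wrist_force: [-1.3, -0.1, 0.3]
width: 0.0598
gripper_force: 0.5
time: 3.52
tcp_pos: [0.4942, 0.0084, 0.0182]
tool_rot: [-3.142, 0.0, 0.118]
wrist_force: [-1.8, 0.9, 0.2]
width: 0.0598
gripper_force: 0.7Traceback (most recent call last):
  File "jig.py", line 23, in <module>
    im=r.get_image("top");O,xd,yd,i=jig(im);print(i)
                                    ~~~^^^^
  File "jig.py", line 18, in jig
    jo=ray("top",ends(range(148,160),272,300,0),.0495)[:,:2]; ji=ray("top",ends(range(148,160),272,300,1),.0495)[:,:2]
                 ~~~~^^^^^^^^^^^^^^^^^^^^^^^^^^
  File "jig.py", line 15, in ends
    return [((lambda a:(lo+a[-1]+.5 if right else lo+a[0]-.5))(np.nonzero(d[v,lo:hi])[0]),v) for v in rows]
             ~~~~~~~~~~~~~~~~~~~~~~~~~~~~~~~~~~~~~~~~~~~~~~~~~^^^^^^^^^^^^^^^^^^^^^^^^^^^
  File "jig.py", line 15, in <lambda>
    return [((lambda a:(lo+a[-1]+.5 if right else lo+a[0]-.5))(np.nonzero(d[v,lo:hi])[0]),v) for v in rows]
                                                     ~^^^
IndexError: index 0 is out of bounds for axis 0 with size 0
```

View pics/s2.png

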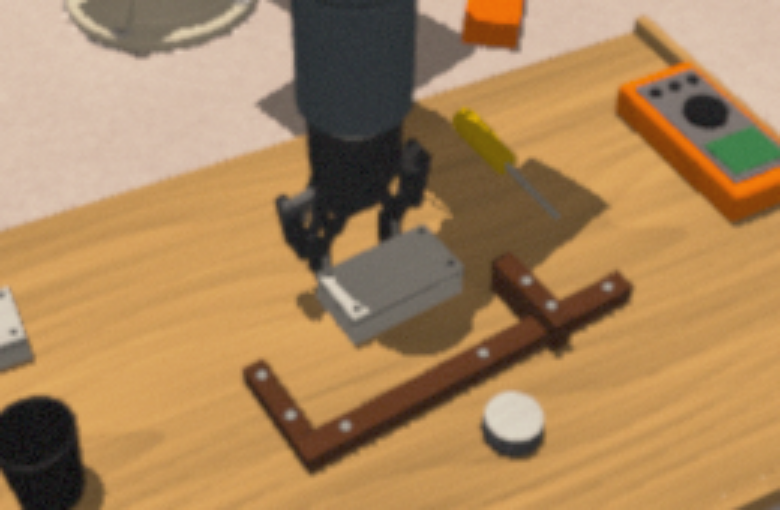

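The case is now parallel to the batten and touches both fingers. Its jaw-side top corner is at crop (462,265). Next I compute the clearance to the jaw with that corner and the fixed jig frame.

```bash
cat > jf.py <<'E'
from h import *
O=np.array([.6445,-.0983]);a=.1204;xd=np.array([np.cos(a),np.sin(a)]);yd=np.array([-xd[1],xd[0]])
def J(p): v=np.atleast_2d(p)[:,:2]-O; return np.c_[v@xd,v@yd].round(4)
def cr(uv,z): return J(ray("scene",np.array(uv,float)/3+[200,130],z)).tolist()
E
python3 -c "
from jf import *
print('case top corners',cr([(462,265),(356,319),(319,277)],.047)); print('jaw face front top',cr([(495,283)],.0395),'stop inner',cr([(267,363)],.032))
print('tcp',J(r.observe()['tcp_pos']))"
```

```text
case top corners [[-0.0637, 0.1848], [-0.062, 0.0784], [-0.1166, 0.0767]]
jaw face front top [[-0.0378, 0.2004]] stop inner [[-0.0722, 0.001]]
tcp [[-0.1356  0.1241]]
```

```bash
python3 -m handwheel '{"offset": [[0.8,0,0],[1.6,0,0],[2.4,0,0],[3.2,0,0],[4,0,0]], "angular": [[0,0,0],[0,0,0],[0,0,0],[0,0,0],[0,0,0]], "grip": [0.3,0.3,0.3,0.3,0.3]}'; python3 -m handwheel '{"offset": [[0.6,0,0],[1.2,0,0],[1.6,0,0],[1.9,0,0],[2.1,0,0]], "angular": [[0,0,0],[0,0,0],[0,0,0],[0,0,0],[0,0,0]], "grip": [0.3,0.3,0.3,0.3,0.3]}'; python3 -c "
from jf import *
print('tcp',J(r.observe()['tcp_pos']))
cv2.imwrite('pics/s3.png',cv2.resize(r.get_image('scene')[130:300,200:460],None,fx=3,fy=3))"
```

```text
time: 4.25
tcp_pos: [0.534, 0.0131, 0.0183]
tool_rot: [3.142, 0.0, 0.118]
wrist_force: [-2.2, -0.1, 0.1]
width: 0.0601
gripper_force: 0.7
time: 4.88
tcp_pos: [0.5545, 0.0155, 0.0183]
tool_rot: [3.142, 0.0, 0.118]
wrist_force: [-1.7, 0.1, -0.7]
width: 0.0599
gripper_force: 0.7
tcp [[-0.0757  0.1238]]
```

View pics/s3.png

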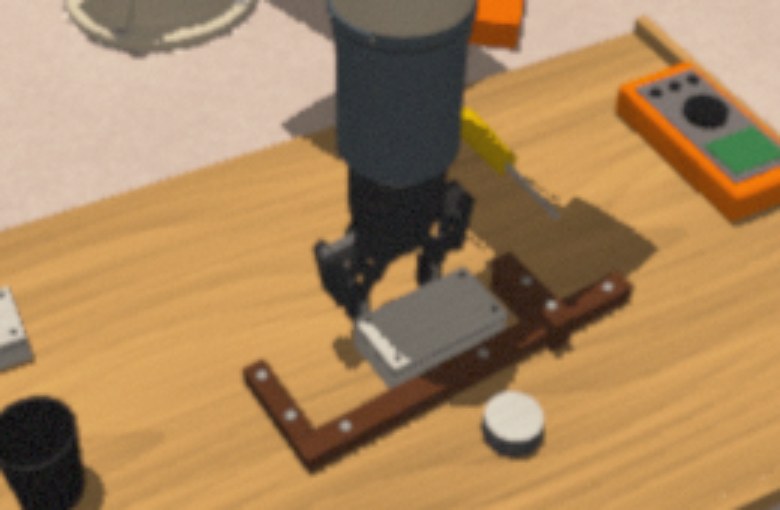

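The case is almost at the batten, with its far bottom edge near the batten at crop (395,380) and clear of the jaw at (510,320). Next: the last few millimetres, watching the force.

```bash
python3 -m handwheel '{"offset": [[0.1,0,0],[0.2,0,0],[0.3,0,0],[0.35,0,0],[0.4,0,0]], "angular": [[0,0,0],[0,0,0],[0,0,0],[0,0,0],[0,0,0]], "grip": [0.3,0.3,0.3,0.3,0.3]}'; python3 -c "
from jf import *
print('tcp',J(r.observe()['tcp_pos']))"
```

```text
time: 5.55
tcp_pos: [0.5583, 0.016, 0.0183]
tool_rot: [-3.142, 0.0, 0.118]
wrist_force: [-2.2, 0.4, 1.5]
width: 0.06
gripper_force: 1.3
tcp [[-0.0718  0.1238]]
```

```bash
python3 -m handwheel '{"offset": [[0.05,0,0],[0.1,0,0],[0.15,0,0],[0.2,0,0],[0.2,0,0]], "angular": [[0,0,0],[0,0,0],[0,0,0],[0,0,0],[0,0,0]], "grip": [0.3,0.3,0.3,0.3,0.3]}'; python3 -c "
from jf import *
print('tcp',J(r.observe()['tcp_pos']))"
```

```text
time: 6.18
tcp_pos: [0.5584, 0.0158, 0.0181]
tool_rot: [3.141, 0.004, 0.118]
wrist_force: [-8.3, 0.4, 5.1]
width: 0.0595
gripper_force: 4.0
tcp [[-0.0718  0.1236]]
```

Force rose to 8 N with no motion, so the case is flush against the batten. Next: back off, rise, and close the fingers beyond the jaw.

```bash
python3 -m handwheel '{"offset": [[-1,0,0],[-2.5,0,-1],[-3,0,-5],[-3,0,-9],[-3,0,-9]], "angular": [[0,0,0],[0,0,0],[0,0,0],[0,0,0],[0,0,0]], "grip": [0.3,0.3,0.3,0.3,0.3]}'; python3 -m handwheel '{"offset": [[1,-3,0],[3,-7,0],[5,-11,0],[7,-14.5,0],[7,-14.5,0]], "angular": [[0,0,0],[0,0,0],[0,0,0],[0,0,0],[0,0,0]], "grip": [1,1,1,1,1]}';  python3 -c "
from jf import *
print('tcp',J(r.observe()['tcp_pos']),r.observe()['width'])
im=r.get_image('top');cv2.imwrite('pics/t4.png',cv2.resize(im[95:215,230:390],None,fx=4,fy=4))
cv2.imwrite('pics/s4.png',cv2.resize(r.get_image('scene')[130:300,200:460],None,fx=3,fy=3))"
```

```text
time: 6.8
tcp_pos: [0.5328, 0.0131, 0.1128]
tool_rot: [-3.141, -0.009, 0.119]
wrist_force: [-0.3, 0.7, -0.8]
width: 0.0597
gripper_force: 0.0
time: 7.42
tcp_pos: [0.583, 0.1672, 0.1074]
tool_rot: [-3.141, 0.0, 0.121]
wrist_force: [-0.5, -0.7, 0.1]
width: -0.0002
gripper_force: 0.0
tcp [[-0.0292  0.2709]] -0.00022435973135908463
```

View pics/s4.png

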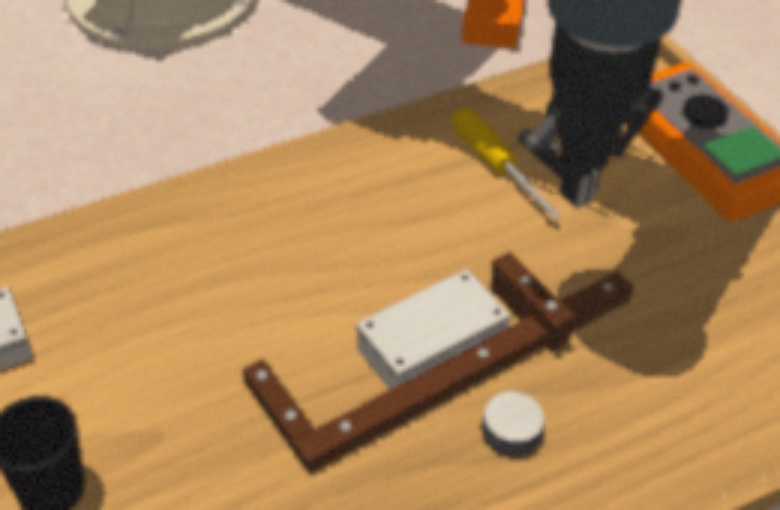

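The case lies along the batten with a gap to the jaw (crop (508,320) against the jaw). The closed fingers are beyond the jaw, clear of screwdriver and meter. Check corners and descend.

```bash
python3 -c "
from jf import *
print('case top corners',cr([(508,318),(398,377),(360,326),(465,272)],.047),'stop inner',cr([(267,363)],.032))"
python3 -m handwheel '{"offset": [[0,0,3],[0,0,6],[0,0,8],[0,0,8.2],[0,0,8.2]], "angular": [[0,0,0],[0,0,0],[0,0,0],[0,0,0],[0,0,0]], "grip": [1,1,1,1,1]}' 60; python3 -m handwheel '{"offset": [[0,0.8,0],[0,1.4,0],[0,2,0],[0,2.6,0],[0,3.2,0]], "angular": [[0,0,0],[0,0,0],[0,0,0],[0,0,0],[0,0,0]], "grip": [1,1,1,1,1]}';python3 -c "
from jf import *
print('tcp',J(r.observe()['tcp_pos']))"
```

```text
case top corners [[0.0026, 0.1819], [0.004, 0.0746], [-0.0541, 0.0772], [-0.056, 0.1823]] stop inner [[-0.0722, 0.001]]
time: 8.15
tcp_pos: [0.5833, 0.1645, 0.0272]
tool_rot: [-3.142, -0.001, 0.118]
wrist_force: [-0.1, 0.2, -0.3]
width: 0.0002
gripper_force: 0.0
time: 8.78
tcp_pos: [0.5868, 0.1332, 0.0264]
tool_rot: [-3.141, -0.0, 0.118]
wrist_force: [-1.1, 2.4, 1.1]
width: 0.0001
gripper_force: 1.3
tcp [[-0.0295  0.2368]]
```

```bash
python3 -m handwheel '{"offset": [[0,0.8,0],[0,1.6,0],[0,2.4,0],[0,3.2,0],[0,4,0]], "angular": [[0,0,0],[0,0,0],[0,0,0],[0,0,0],[0,0,0]], "grip": [1,1,1,1,1]}'; python3 -c "
from jf import *
print('tcp',J(r.observe()['tcp_pos']))
cv2.imwrite('pics/s5.png',cv2.resize(r.get_image('scene')[130:300,200:460],None,fx=3,fy=3))"
```

```text
time: 9.4
tcp_pos: [0.5917, 0.093, 0.0264]
tool_rot: [-3.141, -0.0, 0.118]
wrist_force: [-0.8, 5.6, 1.6]
width: -0.0002
gripper_force: 2.2
tcp [[-0.0295  0.1963]]
```

View pics/s5.png

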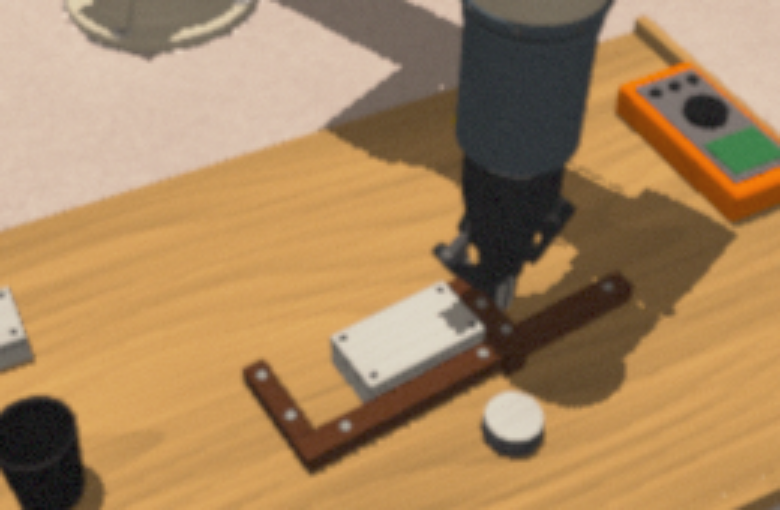

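The jaw is shut on the case and carries it along the batten, still parallel (its free end at crop (335,342)–(372,388)). About 5 cm remain.

```bash
python3 -m handwheel '{"offset": [[0,0.8,0],[0,1.6,0],[0,2.4,0],[0,3.2,0],[0,4,0]], "angular": [[0,0,0],[0,0,0],[0,0,0],[0,0,0],[0,0,0]], "grip": [1,1,1,1,1]}'; python3 -m handwheel '{"offset": [[0,0.2,0],[0,0.4,0],[0,0.6,0],[0,0.8,0],[0,0.8,0]], "angular": [[0,0,0],[0,0,0],[0,0,0],[0,0,0],[0,0,0]], "grip": [1,1,1,1,1]}'; python3 -c "
from jf import *
print('tcp',J(r.observe()['tcp_pos']))"
```

```text
time: 10.07
tcp_pos: [0.5965, 0.0532, 0.0264]
tool_rot: [-3.142, -0.001, 0.118]
wrist_force: [0.7, 4.4, 1.5]
width: -0.0004
gripper_force: 2.2
time: 10.7
tcp_pos: [0.5972, 0.0456, 0.0263]
tool_rot: [3.141, -0.0, 0.118]
wrist_force: [1.4, 3.5, 0.9]
width: -0.0002
gripper_force: 1.7
tcp [[-0.0297  0.1486]]
```

```bash
python3 -m handwheel '{"offset": [[0,0.15,0],[0,0.3,0],[0,0.45,0],[0,0.5,0],[0,0.5,0]], "angular": [[0,0,0],[0,0,0],[0,0,0],[0,0,0],[0,0,0]], "grip": [1,1,1,1,1]}'; python3 -c "
from jf import *
print('tcp',J(r.observe()['tcp_pos']))"
```

```text
time: 11.32
tcp_pos: [0.5975, 0.0432, 0.0263]
tool_rot: [-3.138, -0.001, 0.118]
wrist_force: [-0.4, 13.3, 3.3]
width: -0.0001
gripper_force: 6.6
tcp [[-0.0297  0.1462]]
```

The end stop is felt: 13 N, no more motion. One small squeeze, then back off, rise, and look.

```bash
python3 -m handwheel '{"offset": [[0,0.1,0],[0,0.2,0],[0,0.2,0]], "angular": [[0,0,0],[0,0,0],[0,0,0]], "grip": [1,1,1]}'; python3 -m handwheel '{"offset": [[0,-0.7,0],[0,-2.5,0],[0,-3,-4],[0,-4,-9],[-2,-9,-14]], "angular": [[0,0,0],[0,0,0],[0,0,0],[0,0,0],[0,0,0]], "grip": [1,1,1,1,1]}'; python3 -m handwheel '{"offset": [[-3,-5,-2],[-6,-10,-4],[-9,-15,-6],[-9,-20,-6],[-9,-20,-6]], "angular": [[0,0,0],[0,0,0],[0,0,0],[0,0,0],[0,0,0]], "grip": [1,1,1,1,1]}'; python3 -c "
from jf import *
im=r.get_image('top');cv2.imwrite('pics/t6.png',cv2.resize(im[105:215,235:385],None,fx=5,fy=5,interpolation=cv2.INTER_CUBIC))"
```

```text
time: 11.7
tcp_pos: [0.5975, 0.0431, 0.0264]
tool_rot: [-3.135, -0.001, 0.118]
wrist_force: [-2.8, 20.1, 5.0]
width: -0.0001
gripper_force: 10.0
time: 12.32
tcp_pos: [0.5712, 0.1177, 0.1599]
tool_rot: [3.14, 0.001, 0.115]
wrist_force: [0.8, 1.1, -0.3]
width: -0.0001
gripper_force: 0.0
time: 12.95
tcp_pos: [0.4568, 0.309, 0.2179]
tool_rot: [3.14, 0.001, 0.122]
wrist_force: [-0.4, -0.7, 0.1]
width: -0.0001
gripper_force: 0.0
```

View pics/t6.png

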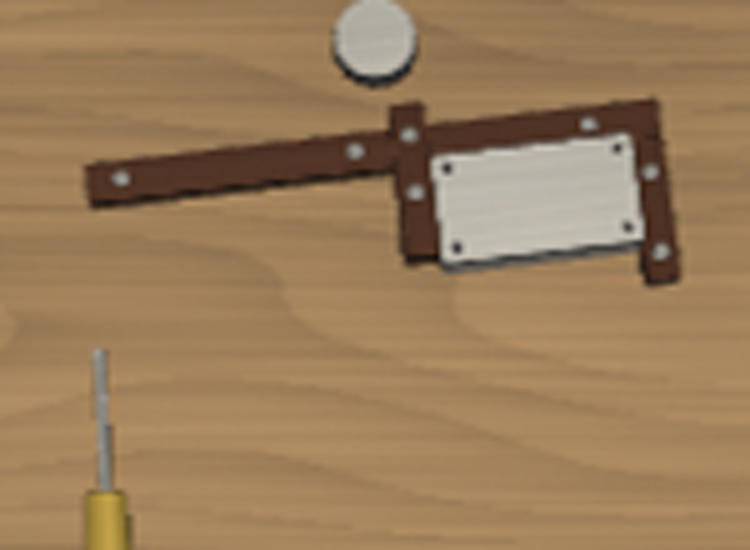

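The case sits in the corner against batten and end stop, jaw shut on it, tin and screwdriver where they were. One numerical check.

Run:
```python
from jf import *
from meas import rect
im=r.get_image("top");hsv=cv2.cvtColor(im,cv2.COLOR_BGR2HSV);alu=((hsv[...,1]<60)&(hsv[...,2]>150)).astype(np.uint8)*255
q=rect(alu,.047,(318,130,365,165));p=J(q[3]/1000);print(J(np.array(q[0])/1000),np.round(q[1],1),p.tolist())
d=(hsv[...,2]<110)&(hsv[...,1]>60)
L=[(310+np.nonzero(d[v,310:321])[0][0]-.5,v) for v in range(140,155)]
print("jaw outer y",np.median(J(ray("top",L,.0495))[:,1]))
q=rect(alu,.042,(415,185,460,225));print("square",np.round(q[0],1))
```

```text
[[-0.0304  0.0545]] [ 58.3 109.1] [[-0.0595, 0.1091], [-0.0596, -0.0], [-0.0012, -0.0], [-0.0012, 0.109]]
jaw outer y 0.131
square [ 439.7 -305.7]
```

Case at jig (-0.030, 0.0545), parallel; jaw gap about 0.111. All within tolerance, so I hand the job in.

```bash
python3 -c "
from rig import r
print(r.close_job())"
```

```text
the job is handed in; nothing more can be done
None
```

The job is handed in (no verdict shown): by my last camera check the case lies flat and parallel against the batten and the end stop, the jaw is shut on it (gap about 111 mm for the 110 mm case), the square case, tin and screwdriver stand where they were, and the spool, cup and meter were not re-measured, though the arm never went near the spool or cup.

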